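Log a casting mould and probe it for damp

TASK

Before casting we log how dry each plaster mould is: turn the mould in the reader's nest until its code tag squarely faces the reader's window, and leave it standing fully down in the nest. Then take the humidity probe from its wooden stand and lower it upright through the pour hole in the mould's top, without ever touching the plaster, until its tip hangs about in the middle of the mould's height. Finish there, still holding the probe steady and centred in the hole while the reading settles; leave the two waiting moulds, the cup and the test tile where they stand.

Things in the scene. Friction and masses are not known exactly. Their poses are not given: they have to be found in the camera images.
- reader: Code reader, fixed: aluminium plate 180 x 96 mm, 10 mm thick, on it a black rubber ring (the nest: inside 64 mm, outside 74 mm, 7 mm high) and at one end a grey box (50 x 66 mm, top 62 mm above the table). Origin: on the table under the nest's centre. x points from the nest to the box, whose black window faces the nest, 69 mm from the nest's axis.
- mould: White plaster cylinder standing loose in the nest, 60 mm wide, 96 mm high, 0.3 kg; sides plain over the top 40 mm. Origin: centre of its underside (10 mm above the table when down in the nest); z up its axis; x from the axis to the code tag. Pour hole in the middle of the top: bore 20 mm, 22 mm long, under a 5 to 7 mm funnel; below it a 38 mm cavity down to 12 mm above the underside.
- tag (a point): Middle of the outer face of the mould's code tag: a white plate 22 mm wide, 24 mm high, standing 3.5 mm proud of the mould's side, 34 mm above its underside, with a small black square pattern. A dark line scratched in the top face, from the funnel to the rim, lies right above the tag.
- mouth (a point): Centre of the pour hole, level with the mould's top face.
- probe_stand: Wooden stand fixed to the table: 136 mm long (its y axis) and 64 mm wide, a board with three holes on two end boards, top 104 mm above the table. Origin: on the table under its centre. The probe hangs in the middle hole (15 mm), held up by its flange.
- probe: Cordless humidity probe, loose, 158 mm long, 0.11 kg: round steel tube 9 mm thick, 92 mm long (lowest 20 mm a brass cap, 9.4 mm), then a black flange 25 mm wide, 4 mm thick, then a square grey handle 24 x 24 mm from 96 to 158 mm. Origin: the tube's tip; z along it to the handle; x, y square to the handle's sides. In the stand its tip is 12 mm above the table, the handle at 108 to 170 mm.
- mould_tall: Waiting plaster mould, 66 mm in diameter, 116 mm high, standing loose behind; origin at the centre of its underside. To be left alone.
- mould_wide: Waiting plaster mould, 80 mm in diameter, 84 mm high, standing loose behind; origin at the centre of its underside. To be left alone.
- bisque_cup: Unglazed cup, 65 mm wide, 59 mm high, standing loose near the table's front edge; origin at the centre of its underside. To be left alone.
- test_tile: L-shaped glaze test tile, 34 x 44 x 61 mm, standing loose near the table's front edge; origin at the centre of its underside. To be left alone.

How it is judged:
On the way, in this order (a step that is already met when the one before it is completed fails the run):
1. the mould stands in its nest with the tag facing the window, let go, the probe still in its stand (x of tag in the frame of reader above 0.02 m and y of tag in the frame of reader between -0.009 and 0.009 m and z of mould in the frame of reader below 0.014 m and contact force between the fingers and mould below 0.1 N and distance of probe from where it was at the start of the episode below 0.02 m), for 0.2 s.
2. the probe, gripped, is clear above the mould's mouth (horizontal distance between probe and mouth below 0.03 m and z of probe in the frame of mould above 0.096 m and contact force between the fingers and probe above 1 N), for 0.1 s.
At the end, for the whole second after the job is handed in: Probe gripped, still, upright (0.06 rad) in the pour hole, touching neither plaster nor reader: tip 30 to 66 mm above the mould's underside, within 3.5 mm of its axis. Mould down in the nest (within 4 mm of centre), untouched; middle of its tag within 9 mm of the line from nest to window (z of probe in the frame of mould between 0.03 and 0.066 m and horizontal distance between probe and mould below 0.0035 m and angle between probe's own z axis and vertical below 0.06 rad and linear speed of probe below 0.02 m/s and contact force between the fingers and probe above 1 N and contact force between each of probe, the fingers and mould below 0.1 N and contact force between probe and reader below 0.1 N and x of tag in the frame of reader above 0.02 m and y of tag in the frame of reader between -0.009 and 0.009 m and horizontal distance between mould and reader below 0.004 m and z of mould in the frame of reader below 0.012 m and angle between mould's own z axis and vertical below 0.04 rad); the arm keeps its last pose, push and grip.
It fails at once if the probe touches the mould (contact force between probe and mould above 0.3 N).
It fails at once if a waiting mould, the cup or the test tile is moved or tipped (distance of any of mould_tall, mould_wide, bisque_cup, test_tile from where it was at the start of the episode above 0.02 m or angle between any of mould_tall, mould_wide, bisque_cup, test_tile's own z axis and vertical above 0.3 rad).
It also fails if it takes over 61 s, if anything falls off the work surface, if the arm or the gripper's body presses on something with over 40 N, if the wrist force passes 120 N, or if a joint passes its speed limit or range.

ROBOT

A 7-joint arm with a two-finger parallel gripper is mounted at the origin on a cart in front of the work surface, level with it; the furniture and walls round the work are solid. World frame = base frame: x ahead of the robot, y to its left, z up, the work surface at z = 0. Lengths are in m, angles in rad, forces in N, time in s.
With the tool pointing down it reaches from about 0.425 to 1.025 m from the base axis. Payload 9.4 kg.
Tool frame: the origin (TCP) lies midway between the tips of the shut fingers; the grasp point (between the pads) lies 19 mm behind it; z points along the fingers, y is the direction in which the jaws open and shut (so a half turn about z gives the same grasp; the last joint's range is limited). The gripper opens to 93 mm and grips with 3 to 60 N. Pads are 15 mm wide; open, the fingers measure 128 mm over their backs; the gripper's body (75 mm by 188 mm) begins 65 mm behind the grasp point.
Start: joints at [1.148, 0.599, -0.003, 1.599, 0.002, 0.943, -0.08], TCP at [0.246, -0.682, 0.219] pointing down, gripper open.
Joint ranges: [-2.57, 2.57], [-0.35, 1.97], [-1.29, 1.29], [0.11, 2.56], [-1.05, 4.19], [0.11, 1.86], [-2.63, 2.63]. Speed limits (rad/s): [2.22, 2.22, 3.01, 3.01, 3.14, 3.14, 3.14].

INTERFACE

Orientations are given as a 3x3 rotation matrix whose columns are the frame's x, y, z axes.
In Python, from station import * gives the robot as it stands. The module is installed in compiled form; this text tells all that it offers.
- The arm moves only by the shell command python3 -m inch 'ROWS'. ROWS is JSON, a list that holds one entry, the list of rows, each a list of 7 numbers: the shift along the tool's x, y, z in m, then the turn, a rotation vector about the tool's x, y, z in rad, then the opening in per cent of the stroke, from 0 (shut) to 100 (fully open). In form: [[[dx, dy, dz, ax, ay, az, claw], ...]]. A call has 1 to 20 rows; each row is the pose to reach, as a shift and turn from the pose measured when the call began, along the tool's axes at that moment; what a row does not reach only later rows make up. A row lasts 1/8 s, in which the tool goes at most 62.5 mm and 10.7 degrees, less where a joint would pass 70% of its speed; a pose out of reach is approached as far as the arm can. A call with a gripper value outside its range is refused whole. The fingers move at their own pace and stop on an object; the grip force is fixed at half the most. Time passes only in rows, so rows that repeat a pose let the fingers close. It gives the time, the measured TCP pose, the force and the opening at its end, in the units of the state.
- get_state(): the state, without advancing time (a new reading comes with each control period).
- get_image(name): name is "scene" or "top" or "wrist"; returns (picture, depth): 480x640x3 uint8, red, green, blue; 480x640 float32, m along the optical axis (not along the pixel's ray), 0 where there is no reading.
- camera_info(name): a dict with "mtx" (3x3 intrinsics, pixels), "dist_coeffs" ([k1, k2, p1, p2, k3] as OpenCV has them; the pictures are not rectified), "R" (3x3) and "t" (3): a world point X has camera coordinates R X + t; the wrist camera has in their place "hand_eye" (4x4, takes a point from camera to tool coordinates, whose origin is the TCP and whose axes are the flange's). Camera axes: x right, y down, z forward; pixel columns grow to the right and rows downward; lengths in m; the calibration is good to about 2 mm. A picture is of the moment at which its call begins: read the wrist's pose just before it. camera_info takes no time and is no camera call.
- job_done(): hands the job in, once; it reports no verdict.
The state is a dict: "clock": time; "qpos": joint angles; "qd": joint speeds; "joint_efforts": joint torques, N m; "tcp_pos": TCP position; "orientation": TCP orientation; "wrist_force": force on the tool from outside, world axes, zero at the start; "wrist_torque": the same for the moment, N m; "opening": opening from 0.0 (shut) to 1.0 (fully open).
Only numpy, scipy, OpenCV 4.12 (cv2) and the standard library are available. Lean on these libraries where they do the work, as an engineer would, in place of code of your own. Each camera call takes 0.05 s, during which the arm holds its last target.

## Working session

There is one attempt and no reset: what is moved stays moved. The work goes in short steps, Python scripts to look and compute and a shell command to move; the robot and the scene stay as the last step left them, time stands still between calls to the robot, and variables do not carry over. Pictures are saved under pics/ and viewed, and the job is handed in when it is done.

```bash
mkdir -p pics; ls
python3 - <<'E'
from station import *
import cv2,numpy as np
np.set_printoptions(precision=4,suppress=True)
s=get_state()
for k in s: print(k,s[k])
for n in ["scene","top","wrist"]:
    i=camera_info(n); print(n,i)
    p,d=get_image(n)
    cv2.imwrite(f"pics/{n}0.png",p[:,:,::-1]); np.save(f"pics/{n}0d.npy",d)
E
```

```text
pics
clock 0.0
qpos [ 1.1483  0.6001 -0.0025  1.6001  0.0018  0.9429 -0.0798]
qd [ 0.0015  0.0001  0.0001  0.0013  0.0013  0.0003 -0.0001]
joint_efforts [  0.0009 -76.5061   1.4979 -25.2348  -0.0524   0.017    0.0001]
tcp_pos [ 0.2455 -0.6816  0.2178]
orientation [[ 0.9408  0.339  -0.0007]
 [ 0.339  -0.9408  0.0014]
 [-0.0002 -0.0015 -1.    ]]
wrist_force [ 0.0008 -0.277  -0.5108]
wrist_torque [ 0.029  -0.0056 -0.0021]
opening 1.0031501375380194
scene {'mtx': array([[492.6206,   0.    , 325.5409],
       [  0.    , 492.6206, 239.2667],
       [  0.    ,   0.    ,   1.    ]]), 'dist_coeffs': array([-0.057,  0.   ,  0.   ,  0.   ,  0.   ]), 'R': array([[ 0.9174, -0.3979, -0.0083],
       [-0.1835, -0.4044, -0.896 ],
       [ 0.3532,  0.8235, -0.444 ]]), 't': array([-0.4805,  0.2154,  0.6594])}
top {'mtx': array([[471.6886,   0.    , 318.3987],
       [  0.    , 471.6886, 235.2298],
       [  0.    ,   0.    ,   1.    ]]), 'dist_coeffs': array([-0.0279,  0.    ,  0.    ,  0.    ,  0.    ]), 'R': array([[ 0.0222, -0.9995, -0.0209],
       [-0.9875, -0.0187, -0.1565],
       [ 0.156 ,  0.0241, -0.9875]]), 't': array([0.0369, 0.5804, 0.8873])}
wrist {'mtx': array([[390.0155,   0.    , 324.1254],
       [  0.    , 390.0155, 241.7235],
       [  0.    ,   0.    ,   1.    ]]), 'dist_coeffs': array([0.0185, 0.    , 0.    , 0.    , 0.    ]), 'hand_eye': array([[ 0.0011, -0.9707, -0.2401,  0.0661],
       [ 1.    ,  0.0011,  0.0003,  0.0002],
       [-0.0001, -0.2401,  0.9707, -0.1659],
       [ 0.    ,  0.    ,  0.    ,  1.    ]])}
```

View pics/scene0.png

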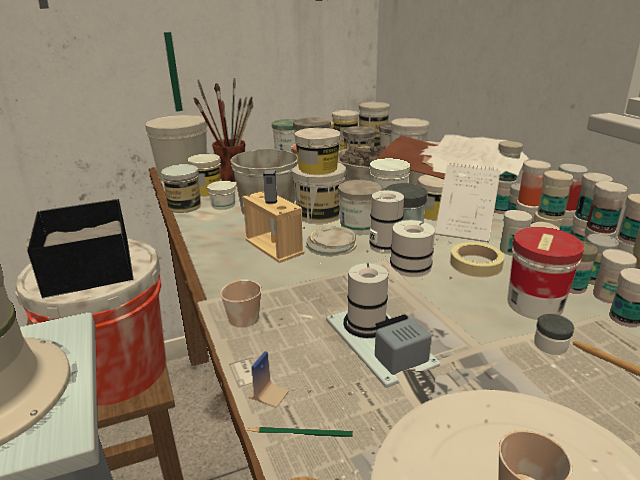

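View pics/top0.png

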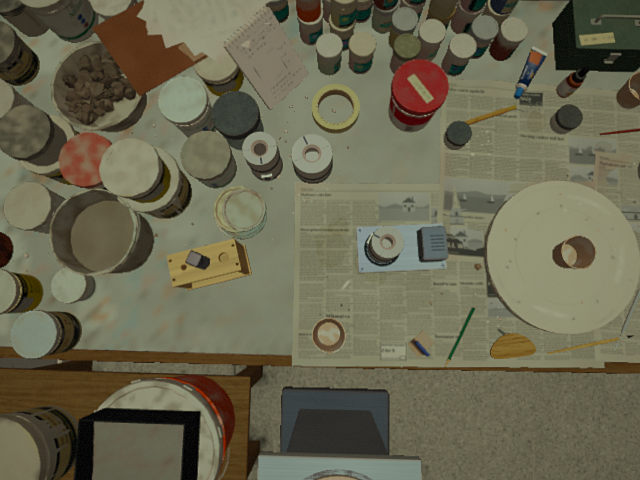

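View pics/wrist0.png

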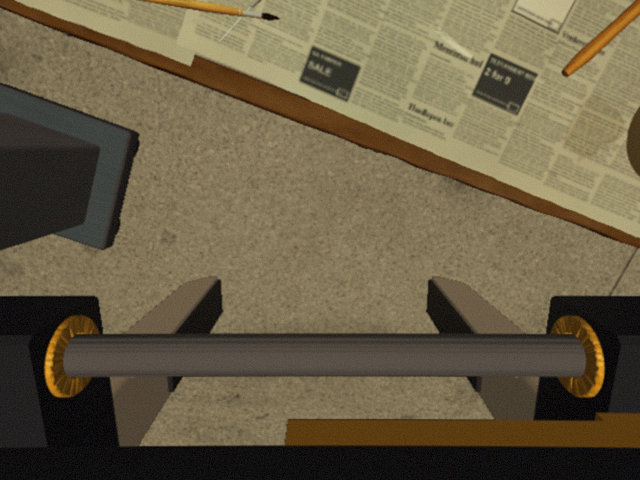

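The scene view shows the mould in the reader at about (367,300) and the probe in its stand at (270,190). In the top view the mould is at (384,245), the reader box at (432,243) and the probe handle at (198,259). I'll crop in on these.

```bash
cat > h.py <<'E'
from station import *
import cv2,numpy as np
np.set_printoptions(precision=4,suppress=True)
def ext(n,state=None):
    i=camera_info(n)
    if n!="wrist": return i,np.array(i["R"]),np.array(i["t"])
    H=np.array(i["hand_eye"]); T=np.eye(4); T[:3,:3]=state["orientation"]; T[:3,3]=state["tcp_pos"]
    M=np.linalg.inv(T@H); return i,M[:3,:3],M[:3,3]
def ray(n,uv,state=None):
    i,R,t=ext(n,state)
    x=cv2.undistortPoints(np.array([[uv]],float),i["mtx"],i["dist_coeffs"])[0,0]
    return -R.T@t, R.T@np.array([x[0],x[1],1.])
def at_z(n,uv,z,state=None):
    c,d=ray(n,uv,state); return c+d*(z-c[2])/d[2]
def at_depth(n,uv,dep,state=None):
    c,d=ray(n,uv,state); return c+d*dep
def tri(rays):
    A=np.zeros((3,3));b=np.zeros(3)
    for c,d in rays:
        d=d/np.linalg.norm(d);P=np.eye(3)-np.outer(d,d);A+=P;b+=P@c
    X=np.linalg.solve(A,b)
    return X,[np.linalg.norm((np.eye(3)-np.outer(d,d)/(d@d))@(X-c)) for c,d in rays]
def proj(n,X,state=None):
    i,R,t=ext(n,state)
    return cv2.projectPoints(np.atleast_2d(np.array(X,float)),cv2.Rodrigues(R)[0],t,i["mtx"],i["dist_coeffs"])[0][:,0]
def crop(path,out,u0,v0,w,h,k):
    p=cv2.imread(path)[v0:v0+h,u0:u0+w]; cv2.imwrite(out,cv2.resize(p,None,fx=k,fy=k,interpolation=cv2.INTER_CUBIC))
E
python3 - <<'E'
from h import *
crop("pics/top0.png","pics/c1.png",350,210,110,80,7)
crop("pics/top0.png","pics/c2.png",160,230,100,70,8)
crop("pics/scene0.png","pics/c3.png",320,250,130,140,4)
crop("pics/scene0.png","pics/c4.png",235,160,80,110,5)
E
```

```text
(no output)
```

View pics/c1.png

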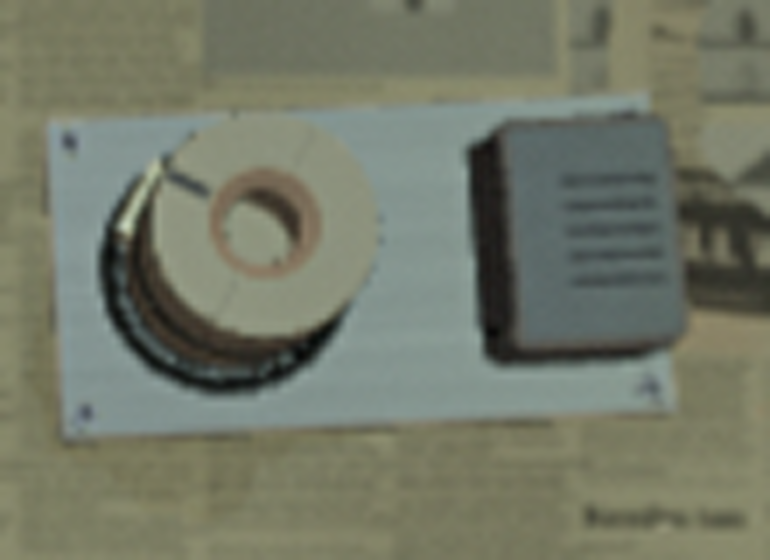

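View pics/c2.png

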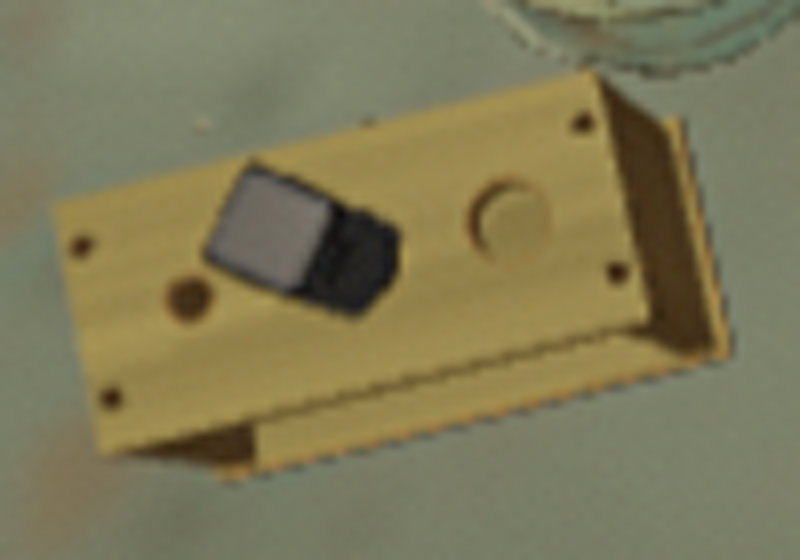

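View pics/c3.png

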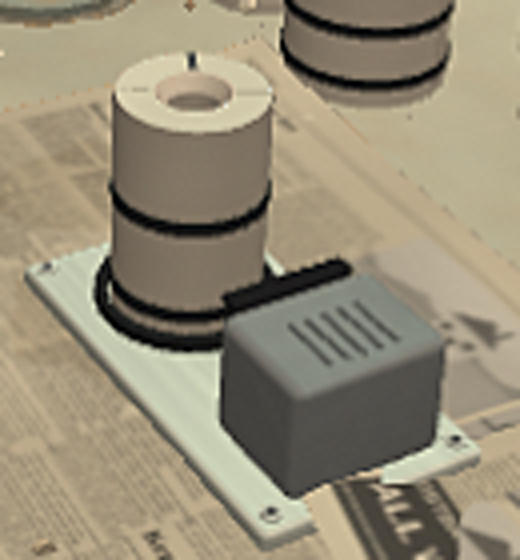

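View pics/c4.png

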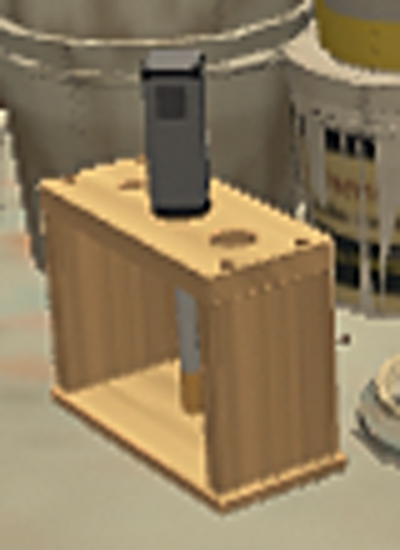

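Run:
```python
from h import *
T=lambda x,y:(350+(x+.5)/7-.5,210+(y+.5)/7-.5)
S=lambda x,y:(320+(x+.5)/4-.5,250+(y+.5)/4-.5)
# mould top centre : outer circle in top c1 approx centre (265,225); scene ellipse centre (192,94)
X,e=tri([ray("top",T(265,222)),ray("scene",S(193,92))]); print("mouth",X,e)
a=at_z("top",T(205,192),.106);b=at_z("top",T(165,172),.106);c=at_z("top",T(265,222),.106);print("line",a,b,np.degrees(np.arctan2(*(b-a)[1::-1])),np.degrees(np.arctan2(*(b-c)[1::-1])))
cor=[at_z("top",T(*q),.01) for q in [(48,122),(645,96),(675,410),(64,440)]]
for q in cor: print(q)
m=sum(cor)/4; dx=(cor[1]+cor[2]-cor[0]-cor[3]); dx/=np.linalg.norm(dx); print("plate c",m,"yaw",np.degrees(np.arctan2(dx[1],dx[0])),[np.linalg.norm(cor[i]-cor[(i+1)%4]) for i in range(4)])
# screws
sc=[at_z("top",T(*q),.01) for q in [(69,142),(649,387),(84,412)]]; print(sc)
# box top
bx=[at_z("top",T(*q),.062) for q in [(500,122),(668,115),(688,340),(515,362)]]; print("box",sum(bx)/4,bx)
P=lambda x,y:(160+(x+.5)/8-.5,230+(y+.5)/8-.5)
Q=lambda x,y:(235+(x+.5)/5-.5,160+(y+.5)/5-.5)
h=[(250,162),(336,207),(297,295),(205,252)]
hh=[at_z("top",P(*q),.17) for q in h]; print("handle",sum(hh)/4,[np.degrees(np.arctan2(*(hh[(i+1)%4]-hh[i])[1::-1])) for i in range(4)],[np.linalg.norm(hh[(i+1)%4]-hh[i]) for i in range(4)])
# handle top centre in scene
hs=[(150,54),(204,53),(202,72),(145,70)]
print(tri([ray("top",P(*np.mean(h,0))),ray("scene",Q(*np.mean(hs,0)))]))
st=[at_z("top",P(*q),.104) for q in [(54,205),(594,72),(647,325),(102,452)]]; print("stand",sum(st)/4,[np.degrees(np.arctan2(*(st[(i+1)%4]-st[i])[1::-1])) for i in range(4)],[np.linalg.norm(st[(i+1)%4]-st[i]) for i in range(4)])
d=np.load("pics/top0d.npy")
for uv in [(377,233),(197,259),(432,243)]: print(uv,at_depth("top",uv,d[uv[1],uv[0]]))
for n,uv in [("tall",(262,145)),("wide",(312,151)),("cup",(329,333)),("tile",(419,344))]: print(n,at_depth("top",uv,d[uv[1],uv[0]]))
s=get_state(); print(s["clock"])
```

```text
mouth [ 0.5607 -0.0798  0.1054] [np.float64(0.0006774239587794657), np.float64(0.000677423958779336)]
line [ 0.5689 -0.0642  0.106 ] [ 0.574  -0.0537  0.106 ] 64.01690460135991 64.01870296140035
[ 0.6039 -0.0282  0.01  ]
[ 0.6149 -0.2034  0.01  ]
[ 0.5226 -0.2104  0.01  ]
[ 0.5104 -0.0337  0.01  ]
plate c [ 0.563  -0.1189  0.01  ] yaw -86.22255603385831 [np.float64(0.1755632144999296), np.float64(0.09256282397089473), np.float64(0.17708117049346916), np.float64(0.09361247813067927)]
[array([ 0.598 , -0.0344,  0.01  ]), array([ 0.5292, -0.203 ,  0.01  ]), array([ 0.5187, -0.0395,  0.01  ])]
box [ 0.5661 -0.1758  0.062 ] [array([ 0.597 , -0.1506,  0.062 ]), array([ 0.5999, -0.1972,  0.062 ]), array([ 0.5372, -0.2015,  0.062 ]), array([ 0.5302, -0.154 ,  0.062 ])]
handle [0.5162 0.2588 0.17  ] [np.float64(-115.88497143080873), np.float64(159.1479814587193), np.float64(66.73890663411011), np.float64(-23.41396877350681)] [np.float64(0.02136294833871776), np.float64(0.020379125031906843), np.float64(0.02225410171728135), np.float64(0.021339170564906643)]
(array([0.5164, 0.2596, 0.1672]), [np.float64(5.9806884694380074e-05), np.float64(5.9806884694366244e-05)])
stand [0.5154 0.2595 0.104 ] [np.float64(-74.89782081761726), np.float64(-165.44934564887893), np.float64(104.364900058092), np.float64(15.04938716001552)] [np.float64(0.12925824303238717), np.float64(0.060542744021488105), np.float64(0.12874038552558348), np.float64(0.058883385243437655)]
(377, 233) [ 0.5769 -0.0612  0.1024]
(197, 259) [0.5149 0.2528 0.1699]
(432, 243) [ 0.5664 -0.172   0.0595]
tall [0.7461 0.1606 0.0975]
wide [0.7647 0.0672 0.0127]
cup [0.3884 0.0242 0.0075]
tile [ 0.3744 -0.1446  0.0618]
0.15
```

```bash
cat >> h.py <<'E'
from scipy.spatial.transform import Rotation as Ro
def delta(p,yaw):
    """rows needed for TCP p, tool straight down, tool x at yaw (deg)"""
    s=get_state(); R=np.array(s["orientation"]); y=np.radians(yaw)
    Rt=np.array([[np.cos(y),np.sin(y),0],[np.sin(y),-np.cos(y),0],[0,0,-1]])
    d=R.T@(np.array(p)-s["tcp_pos"]); r=Ro.from_matrix(R.T@Rt).as_rotvec()
    print("delta",d.round(4),r.round(4),"clock",s["clock"],"tcp",np.array(s["tcp_pos"]).round(4),"yaw",np.degrees(np.arctan2(R[1,0],R[0,0])).round(2),"j",np.array(s["qpos"]).round(2),"F",np.array(s["wrist_force"]).round(2),"op",round(s["opening"],3))
E
python3 - <<'E'
from h import *
delta([.4,-.38,.30],80)
delta([.561,-.080,.24],140)
E
```

```text
delta [ 0.2475 -0.2316 -0.0818] [-0.0011 -0.0005 -1.0505] clock 0.15 tcp [ 0.2456 -0.6817  0.218 ] yaw 19.81 j [ 1.15  0.6  -0.    1.6   0.    0.94 -0.08] F [ 0.02 -0.41  0.3 ] op 1.0
delta [ 0.5007 -0.4592 -0.0215] [-0.0008 -0.0012 -2.0977] clock 0.15 tcp [ 0.2456 -0.6817  0.218 ] yaw 19.81 j [ 1.15  0.6  -0.    1.6   0.    0.94 -0.08] F [ 0.02 -0.41  0.3 ] op 1.0
```

```bash
python3 -m inch '[[[0.04,-0.04,-0.05,0,0,-0.15,100],[0.08,-0.075,-0.08,0,0,-0.3,100],[0.12,-0.11,-0.08,0,0,-0.45,100],[0.16,-0.15,-0.08,0,0,-0.6,100],[0.2,-0.185,-0.08,0,0,-0.75,100],[0.24,-0.22,-0.08,0,0,-0.9,100],[0.28,-0.257,-0.08,0,0,-1.05,100],[0.32,-0.293,-0.07,0,0,-1.2,100],[0.36,-0.33,-0.06,0,0,-1.35,100],[0.4,-0.367,-0.05,0,0,-1.5,100],[0.44,-0.404,-0.04,0,0,-1.7,100],[0.47,-0.43,-0.03,0,0,-1.85,100],[0.49,-0.45,-0.022,0,0,-2.0,100],[0.5007,-0.4592,-0.0215,0,0,-2.0977,100],[0.5007,-0.4592,-0.0215,0,0,-2.0977,100],[0.5007,-0.4592,-0.0215,0,0,-2.0977,100],[0.5007,-0.4592,-0.0215,0,0,-2.0977,100]]]'
python3 - <<'E'
from h import *
import json
delta([.561,-.080,.24],140)
s=get_state()
p,d=get_image("wrist"); cv2.imwrite("pics/w1.png",p[:,:,::-1])
print(proj("wrist",[[.5607,-.0798,.106]],s))
E
```

```text
clock: 2.28
tcp_pos: [0.5607, -0.081, 0.24]
orientation: [[-0.764, 0.645, -0.001], [0.645, 0.764, 0.0], [0.001, 0.0, -1.0]]
wrist_force: [-0.1, 0.2, -0.5]
opening: 1.002
delta [0.0004 0.001  0.    ] [ 0.     -0.0008 -0.0024] clock 2.275 tcp [ 0.5607 -0.081   0.24  ] yaw 139.86 j [ 0.5   0.45 -0.64  1.92  0.34  0.89  0.56] F [-0.08  0.15 -0.48] op 1.002
[[325.4106 230.6804]]
```

View pics/w1.png

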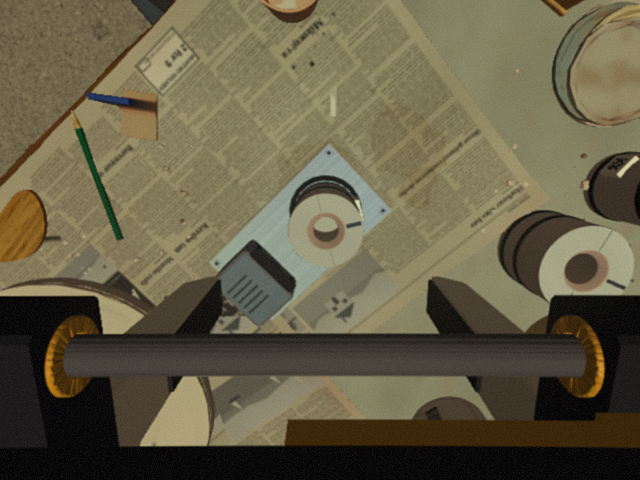

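Run:
```python
from h import *
crop("pics/w1.png","pics/c5.png",200,140,200,190,4)
```

```text
(no output)
```

View pics/c5.png

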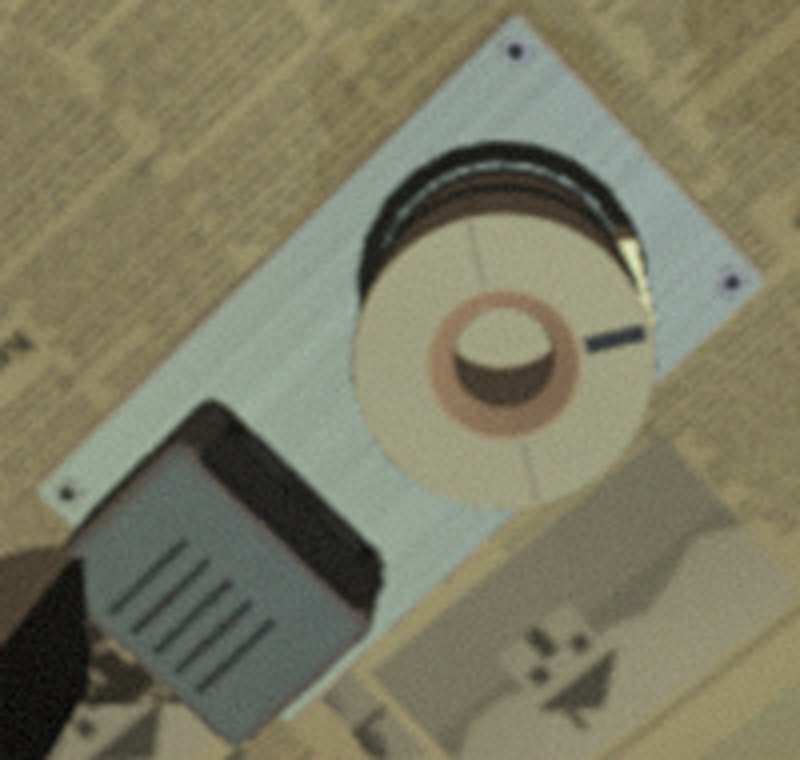

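Run:
```python
from h import *
s=get_state()
W=lambda x,y:(200+(x+.5)/4-.5,140+(y+.5)/4-.5)
c=at_z("wrist",W(504,361),.106,s); f=at_z("wrist",W(505,364),.106,s);print("centre",c,f)
print("tri w/ top", tri([ray("wrist",W(505,362),s),ray("top",(350+265/7,210+222/7)),]))
a=at_z("wrist",W(587,347),.106,s);b=at_z("wrist",W(643,333),.106,s)
print("tag yaw",np.degrees(np.arctan2(*(b-a)[1::-1])),np.degrees(np.arctan2(*(b-c)[1::-1])))
k=[at_z("wrist",W(*q),.01,s) for q in [(517,14),(764,282),(38,490)]]; print(k)
ang=lambda v:np.degrees(np.arctan2(v[1],v[0]))
print("reader yaw",ang(k[2]-k[0]),ang(k[1]-k[0])-90, "lens",np.linalg.norm(k[2]-k[0]),np.linalg.norm(k[1]-k[0]))
k=[at_z("wrist",W(*q),.01,s) for q in [(516,50),(733,282),(67,493)]]; print("screws",ang(k[2]-k[0]),ang(k[1]-k[0])-90,"mid x=..",k)
g=[at_z("wrist",W(*q),.062,s) for q in [(188,450),(372,625)]]; print("box front edge",g,ang(g[1]-g[0]))
# window face dist from mould axis and lateral
m=(g[0]+g[1])/2; u=np.array([np.cos(np.radians(-86.5)),np.sin(np.radians(-86.5))]); print((m-c)[:2]@u,(m-c)[:2]@np.array([-u[1],u[0]]))
km=(k[1]+k[0])/2; print("screw mid lateral", (km-c)[:2]@np.array([-u[1],u[0]]))
delta([*c[:2],.072],140)
```

```text
centre [ 0.5604 -0.0792  0.106 ] [ 0.561  -0.0794  0.106 ]
tri w/ top (array([ 0.5636, -0.0825,  0.0867]), [np.float64(0.0007988929773557415), np.float64(0.0007988929773557687)])
tag yaw 64.29080517970495 61.5757933023859
[array([ 0.5117, -0.0336,  0.01  ]), array([ 0.6035, -0.0279,  0.01  ]), array([ 0.5239, -0.2089,  0.01  ])]
reader yaw -86.03134717384235 -86.39906102387373 lens 0.17569942577157815 0.09195871317449844
screws -86.08766329030412 -86.13832453405199 mid x=.. [array([ 0.5182, -0.0393,  0.01  ]), array([ 0.5984, -0.0339,  0.01  ]), array([ 0.5294, -0.2036,  0.01  ])]
box front edge [array([ 0.5373, -0.1538,  0.062 ]), array([ 0.5964, -0.1497,  0.062 ])] 3.949229229434516
0.0727956592049905 0.0019576666309608203
screw mid lateral 0.0004456199616453214
delta [0.0012 0.0011 0.1681] [ 0.0002 -0.0006 -0.0021] clock 2.325 tcp [ 0.5608 -0.0809  0.2401] yaw 139.88 j [ 0.5   0.45 -0.64  1.92  0.34  0.89  0.56] F [-0.18 -0.06  0.63] op 1.001
```

```bash
python3 -m inch '[[[0.001,0.001,0.05,0,0,0,100],[0.001,0.001,0.1,0,0,0,100],[0.001,0.001,0.14,0,0,0,100],[0.001,0.001,0.16,0,0,0,100],[0.001,0.001,0.166,0,0,0,100],[0.001,0.001,0.166,0,0,0,100],[0.001,0.001,0.166,0,0,0,100]]]'
python3 - <<'E'
from h import *
delta([.5607,-.0797,.074],140)
s=get_state()
p,d=get_image("wrist"); cv2.imwrite("pics/w2.png",p[:,:,::-1])
crop("pics/w2.png","pics/w2c.png",200,130,240,180,3)
E
```

```text
clock: 3.2
tcp_pos: [0.5611, -0.0796, 0.0751]
orientation: [[-0.764, 0.645, 0.001], [0.645, 0.764, 0.0], [-0.001, 0.001, -1.0]]
wrist_force: [-0.6, 0.1, -0.1]
opening: 0.999
delta [ 0.0002 -0.0004  0.0011] [ 0.001   0.0007 -0.0025] clock 3.2 tcp [ 0.5611 -0.0796  0.0751] yaw 139.85 j [ 0.37  0.65 -0.48  2.06  0.56  0.56  0.36] F [-0.57  0.12 -0.13] op 0.999
```

View pics/w2c.png

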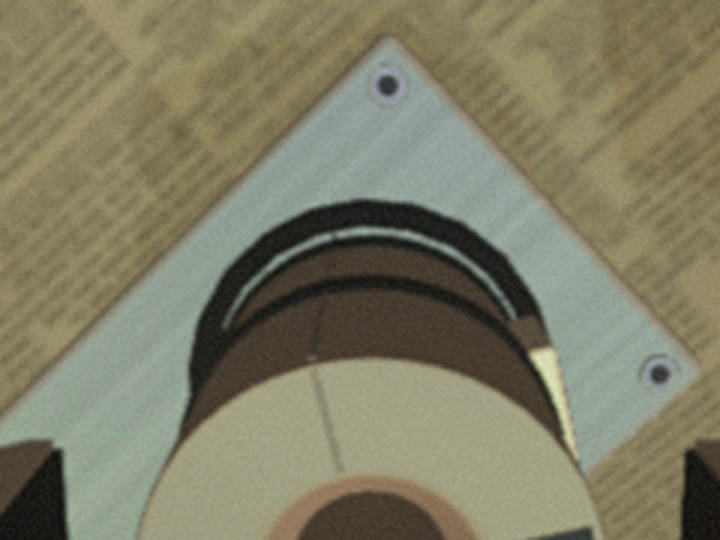

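```bash
python3 -m inch '[[[0,0,0,0,0,0,0],[0,0,0,0,0,0,0],[0,0,0,0,0,0,0],[0,0,0,0,0,0,0],[0,0,0,0,0,0,0],[0,0,0,0,0,0,0]]]'
python3 - <<'E'
from h import *
delta([.5607,-.0797,.074],-9.7)
E
```

```text
clock: 4.0
tcp_pos: [0.5611, -0.0796, 0.0751]
orientation: [[-0.764, 0.645, 0.001], [0.645, 0.764, 0.0], [-0.001, 0.001, -1.0]]
wrist_force: [-0.4, -1.1, 1.6]
opening: 0.637
delta [ 0.0002 -0.0003  0.0011] [ 0.0013 -0.0009  2.6102] clock 4.0 tcp [ 0.5611 -0.0796  0.0751] yaw 139.85 j [ 0.37  0.65 -0.48  2.06  0.56  0.56  0.36] F [-0.41 -1.11  1.55] op 0.637
```

```bash
python3 -m inch '[[[0,0,0,0,0,0.15,0],[0,0,0,0,0,0.3,0],[0,0,0,0,0,0.45,0],[0,0,0,0,0,0.6,0],[0,0,0,0,0,0.75,0],[0,0,0,0,0,0.9,0],[0,0,0,0,0,1.05,0],[0,0,0,0,0,1.2,0],[0,0,0,0,0,1.2,0]]]'
python3 - <<'E'
from h import *
delta([.561,-.0797,.075],-9.7)
E
```

```text
clock: 5.12
tcp_pos: [0.5613, -0.0793, 0.0751]
orientation: [[0.323, 0.947, 0.001], [0.947, -0.323, -0.0], [0.0, 0.001, -1.0]]
wrist_force: [0.0, -0.1, 0.3]
opening: 0.638
delta [-0.0004 -0.0002  0.0001] [ 0.0009 -0.0013  1.4117] clock 5.125 tcp [ 0.5613 -0.0793  0.0751] yaw 71.18 j [ 0.14  0.62 -0.15  2.07  0.2   0.46 -0.48] F [ 0.02 -0.14  0.32] op 0.638
```

```bash
python3 -m inch '[[[0,0,0,0,0,0.15,0],[0,0,0,0,0,0.3,0],[0,0,0,0,0,0.45,0],[0,0,0,0,0,0.6,0],[0,0,0,0,0,0.75,0],[0,0,0,0,0,0.9,0],[0,0,0,0,0,1.05,0],[0,0,0,0,0,1.2,0],[0,0,0,0,0,1.35,0],[0,0,0,0,0,1.41,0],[0,0,0,0,0,1.41,0],[0,0,0,0,0,1.41,0]]]'
python3 - <<'E'
from h import *
delta([.561,-.0797,.075],-9.7)
p,d=get_image("scene"); cv2.imwrite("pics/s3.png",p[:,:,::-1])
E
```

```text
clock: 6.62
tcp_pos: [0.5615, -0.0795, 0.0752]
orientation: [[0.986, -0.164, 0.002], [-0.164, -0.986, -0.0], [0.002, -0.0, -1.0]]
wrist_force: [1.2, -1.3, 0.9]
opening: 0.638
delta [-0.0004  0.0003  0.0002] [-0.0001 -0.0017  0.0047] clock 6.625 tcp [ 0.5615 -0.0795  0.0752] yaw -9.43 j [-0.11  0.62  0.22  2.09 -0.3   0.45 -1.4 ] F [ 1.2  -1.32  0.87] op 0.638
```

View pics/s3.png

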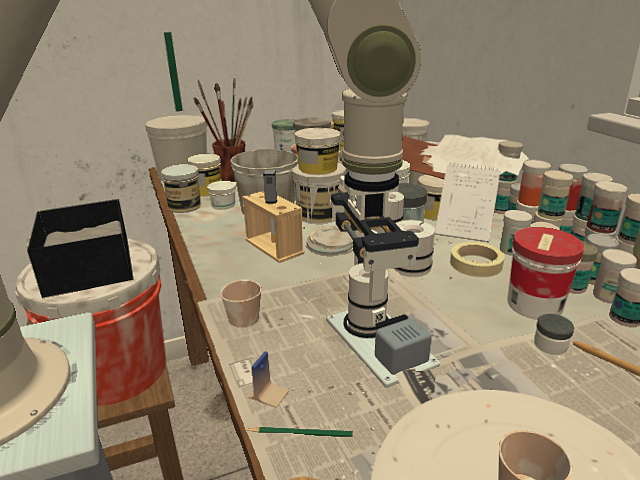

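The scene view shows the gripper still on the mould at (367,290) and the mould upright in its ring. I'll release it and rise straight up.

```bash
python3 -m inch '[[[0,0,0,0,0,0,100],[0,0,0,0,0,0,100],[0,0,0,0,0,0,100],[0,0,0,0,0,0,100],[0,0,-0.03,0,0,0,100],[0,0,-0.08,0,0,0,100],[0,0,-0.13,0,0,0,100],[0,0,-0.165,0,0,0,100],[0,0,-0.165,0,0,0,100],[0,0,-0.165,0,0,0,100]]]'
python3 - <<'E'
from h import *
delta([.561,-.0797,.24],-9.7)
s=get_state()
p,d=get_image("wrist"); cv2.imwrite("pics/w4.png",p[:,:,::-1])
print(proj("wrist",[[.561,-.0797,.106]],s))
crop("pics/w4.png","pics/w4c.png",200,130,200,190,4)
E
```

```text
clock: 7.92
tcp_pos: [0.5607, -0.0792, 0.2395]
orientation: [[0.986, -0.164, 0.001], [-0.164, -0.986, 0.0], [0.001, -0.0, -1.0]]
wrist_force: [-0.1, 0.2, -0.5]
opening: 1.0
delta [ 0.0004  0.0004 -0.0005] [-0.0003 -0.0009  0.0043] clock 7.925 tcp [ 0.5607 -0.0792  0.2395] yaw -9.45 j [-0.21  0.4   0.35  1.96 -0.19  0.81 -1.49] F [-0.13  0.21 -0.53] op 1.0
[[324.3332 231.6625]]
```

View pics/w4c.png

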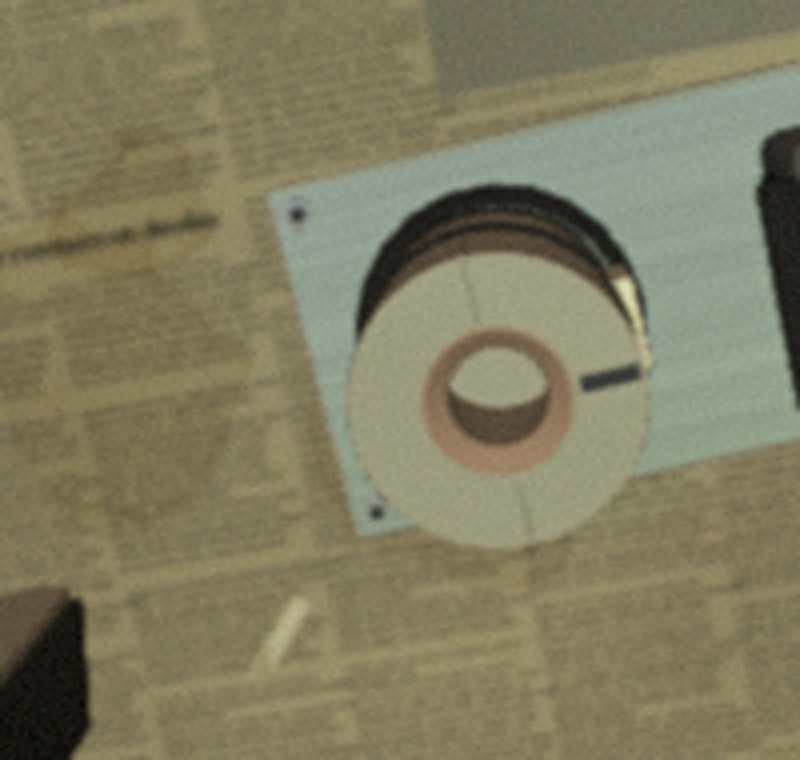

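Run:
```python
from h import *
s=get_state()
W=lambda x,y:(200+(x+.5)/4-.5,130+(y+.5)/4-.5)
c=at_z("wrist",W(498,400),.106,s); f=at_z("wrist",W(498,401),.106,s);print("centre",c,f)
a=at_z("wrist",W(582,384),.106,s);b=at_z("wrist",W(638,372),.106,s)
ang=lambda v:np.degrees(np.arctan2(v[1],v[0]))
print("tag yaw",ang(b-a),ang(b-c))
k=[at_z("wrist",W(*q),.01,s) for q in [(270,190),(360,537)]];print("edge",ang(k[0]-k[1])-90,(k[0]+k[1])/2)
print("nest centre from plate end: 180 long; box outer?")
# go to probe: hover
delta([.5163,.2592,.26],66.6)
delta([.5163,.2592,.26],156.6)
```

```text
centre [ 0.5624 -0.0798  0.106 ] [ 0.5622 -0.0798  0.106 ]
tag yaw -87.03560075905528 -87.83861759767021
edge -86.61884662549083 [ 0.5579 -0.0317  0.01  ]
nest centre from plate end: 180 long; box outer?
delta [-0.0992 -0.3265 -0.0209] [-0.0001  0.0001 -1.3274] clock 7.975 tcp [ 0.5605 -0.0792  0.2391] yaw -9.46 j [-0.21  0.4   0.35  1.96 -0.19  0.81 -1.49] F [-0.17  0.12  0.  ] op 1.0
delta [-0.0992 -0.3265 -0.0209] [-0.0002 -0.     -2.8982] clock 7.975 tcp [ 0.5605 -0.0792  0.2391] yaw -9.46 j [-0.21  0.4   0.35  1.96 -0.19  0.81 -1.49] F [-0.17  0.12  0.  ] op 1.0
```

```bash
python3 -m inch '[[[-0.01,-0.03,-0.02,0,0,-0.13,100],[-0.02,-0.065,-0.03,0,0,-0.27,100],[-0.03,-0.1,-0.03,0,0,-0.4,100],[-0.04,-0.135,-0.03,0,0,-0.53,100],[-0.05,-0.17,-0.03,0,0,-0.67,100],[-0.06,-0.2,-0.03,0,0,-0.8,100],[-0.07,-0.23,-0.03,0,0,-0.93,100],[-0.08,-0.265,-0.03,0,0,-1.07,100],[-0.09,-0.3,-0.025,0,0,-1.2,100],[-0.0992,-0.3265,-0.021,0,0,-1.327,100],[-0.0992,-0.3265,-0.021,0,0,-1.327,100],[-0.0992,-0.3265,-0.021,0,0,-1.327,100]]]'
python3 - <<'E'
from h import *
delta([.5163,.2592,.26],66.6)
s=get_state()
p,d=get_image("wrist"); cv2.imwrite("pics/w5.png",p[:,:,::-1])
print(proj("wrist",[[.5163,.2592,.17],[.5163,.2592,.104]],s))
crop("pics/w5.png","pics/w5c.png",220,120,200,190,4)
E
```

```text
clock: 9.48
tcp_pos: [0.5161, 0.258, 0.2591]
orientation: [[0.4, 0.917, -0.002], [0.917, -0.4, -0.001], [-0.002, -0.001, -1.0]]
wrist_force: [0.0, -0.2, 0.7]
opening: 0.999
delta [ 0.0012 -0.0003 -0.0009] [-0.001   0.0019 -0.0028] clock 9.475 tcp [0.5161 0.258  0.2591] yaw 66.44 j [-0.54  0.38 -0.03  1.9   0.02  0.87 -0.99] F [ 0.01 -0.2   0.67] op 0.999
[[323.4035 243.8564]
 [323.6214 224.3893]]
```

View pics/w5c.png

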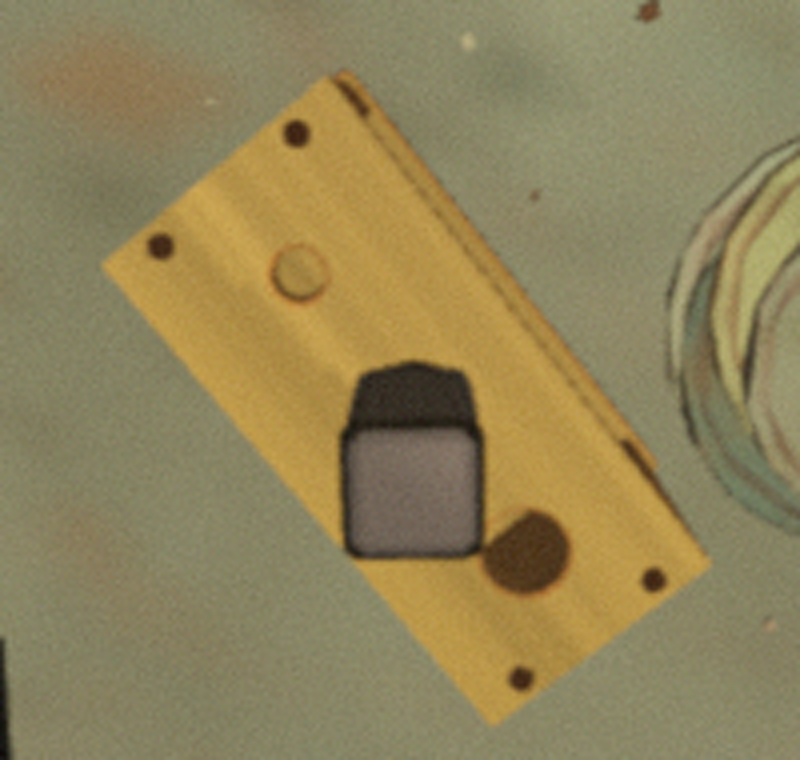

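View pics/w5.png

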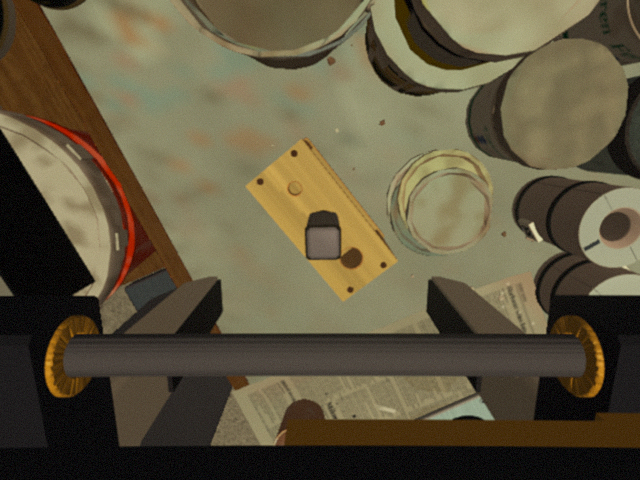

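The handle is square in the wrist view, centred at (323.6,242.5), with its sides parallel to the image axes. The prediction was (323.4,243.9). Descending.

```bash
python3 -m inch '[[[0.0005,-0.0003,0.05,0,0,0,100],[0.0005,-0.0003,0.1,0,0,0,100],[0.0005,-0.0003,0.13,0,0,0,100],[0.0005,-0.0003,0.136,0,0,0,100],[0.0005,-0.0003,0.136,0,0,0,100],[0.0005,-0.0003,0.136,0,0,0,100],[0.0005,-0.0003,0.136,0,0,0,0],[0.0005,-0.0003,0.136,0,0,0,0],[0.0005,-0.0003,0.136,0,0,0,0],[0.0005,-0.0003,0.136,0,0,0,0],[0.0005,-0.0003,0.136,0,0,0,0],[0.0005,-0.0003,0.136,0,0,0,0],[0.0005,-0.0003,0.136,0,0,0,0],[0.0005,-0.0003,0.136,0,0,0,0],[0.0005,-0.0003,0.136,0,0,0,0],[0.0005,-0.0003,0.136,0,0,0,0]]]'
python3 - <<'E'
from h import *
delta([.5163,.2592,.123],66.6)
E
```

```text
clock: 11.52
tcp_pos: [0.5161, 0.2581, 0.1233]
orientation: [[0.4, 0.916, -0.001], [0.916, -0.4, -0.001], [-0.002, -0.001, -1.0]]
wrist_force: [-0.0, 0.4, -1.1]
opening: 0.253
delta [ 0.0011 -0.0002  0.0003] [-0.0007  0.0016 -0.0033] clock 11.525 tcp [0.5161 0.2581 0.1233] yaw 66.41 j [-0.54  0.55 -0.03  2.02  0.03  0.57 -1.01] F [-0.04  0.42 -1.1 ] op 0.253
```

```bash
python3 -m inch '[[[0,0,-0.02,0,0,0,0],[0,0,-0.05,0,0,0,0],[0,0,-0.08,0,0,0,0],[0,0,-0.11,0,0,0,0],[0,0,-0.14,0,0,0,0],[0,0,-0.16,0,0,0,0],[0,0,-0.16,0,0,0,0],[0,0,-0.16,0,0,0,0]]]'
python3 - <<'E'
from h import *
delta([.561,-.0797,.283],66.4)
delta([.561,-.0797,.283],80)
for n in("scene","top"):
    p,d=get_image(n); cv2.imwrite(f"pics/{n}6.png",p[:,:,::-1])
E
```

```text
clock: 12.52
tcp_pos: [0.5159, 0.258, 0.2824]
orientation: [[0.4, 0.916, -0.002], [0.916, -0.4, -0.002], [-0.003, -0.001, -1.0]]
wrist_force: [0.3, 0.0, -0.3]
opening: 0.258
delta [-0.2914  0.1765 -0.    ] [-0.0013  0.0026  0.0002] clock 12.525 tcp [0.5159 0.258  0.2824] yaw 66.41 j [-0.54  0.35 -0.03  1.87  0.02  0.92 -0.99] F [ 0.34  0.05 -0.34] op 0.258
delta [-0.2914  0.1765 -0.    ] [-0.0016  0.0024 -0.2372] clock 12.525 tcp [0.5159 0.258  0.2824] yaw 66.41 j [-0.54  0.35 -0.03  1.87  0.02  0.92 -0.99] F [ 0.34  0.05 -0.34] op 0.258
```

View pics/scene6.png

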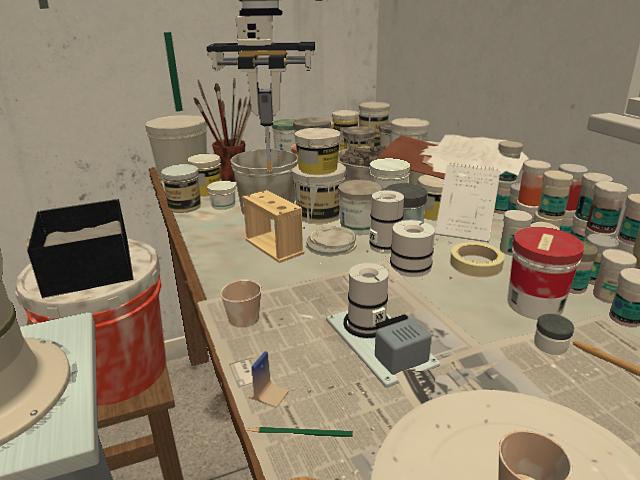

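View pics/top6.png

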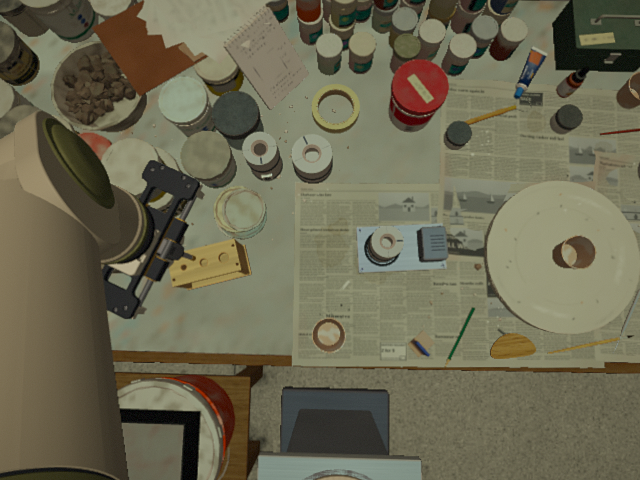

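The scene view shows the probe hanging upright from the gripper at (267,110)–(268,168), clear of the stand. The tag is visible on the mould at (378,317), facing the box. Next I'll carry the probe across.

```bash
python3 -m inch '[[[-0.015,0.009,0,0,0,0,0],[-0.04,0.024,0,0,0.001,0,0],[-0.07,0.042,0,0,0.002,0,0],[-0.1,0.06,0,0,0.0025,0,0],[-0.13,0.079,0,-0.001,0.0025,0,0],[-0.16,0.097,0,-0.001,0.0025,0,0],[-0.19,0.115,0,-0.001,0.0025,0,0],[-0.22,0.133,0,-0.001,0.0025,0,0],[-0.25,0.151,0,-0.001,0.0025,0,0],[-0.275,0.167,0,-0.001,0.0025,0,0],[-0.287,0.174,0,-0.001,0.0025,0,0],[-0.2914,0.1765,0,-0.001,0.0025,0,0],[-0.2914,0.1765,0,-0.001,0.0025,0,0],[-0.2914,0.1765,0,-0.001,0.0025,0,0]]]'
python3 - <<'E'
from h import *
delta([.561,-.0797,.250],66.4)
s=get_state()
for n in("scene","wrist","top"):
    p,d=get_image(n); cv2.imwrite(f"pics/{n}7.png",p[:,:,::-1])
crop("pics/scene7.png","pics/s7c.png",320,180,110,170,4)
crop("pics/wrist7.png","pics/w7c.png",220,150,200,190,4)
print(proj("wrist",[[.561,-.0797,.106],[*s["tcp_pos"][:2],s["tcp_pos"][2]-.111]],s))
print(proj("scene",[[.561,-.0797,.106],[*s["tcp_pos"][:2],s["tcp_pos"][2]-.111]]))
E
```

```text
clock: 14.38
tcp_pos: [0.5609, -0.0785, 0.2827]
orientation: [[0.399, 0.917, -0.001], [0.917, -0.399, 0.0], [-0.0, -0.001, -1.0]]
wrist_force: [-0.9, 0.0, -1.6]
opening: 0.255
delta [-0.001   0.0006  0.0327] [-0.001   0.0003  0.0018] clock 14.375 tcp [ 0.5609 -0.0785  0.2827] yaw 66.5 j [-0.    0.34  0.06  1.9  -0.02  0.91 -0.34] F [-0.92  0.04 -1.63] op 0.255
[[324.6553 222.3192]
 [323.9436 238.211 ]]
[[368.4952 272.1501]
 [369.4501 232.6529]]
```

View pics/s7c.png

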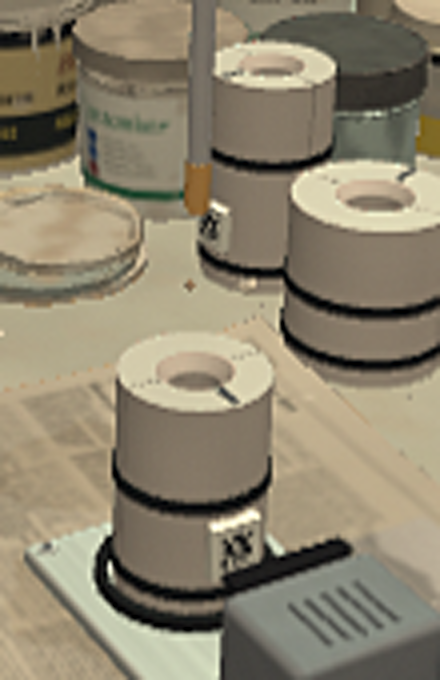

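View pics/w7c.png

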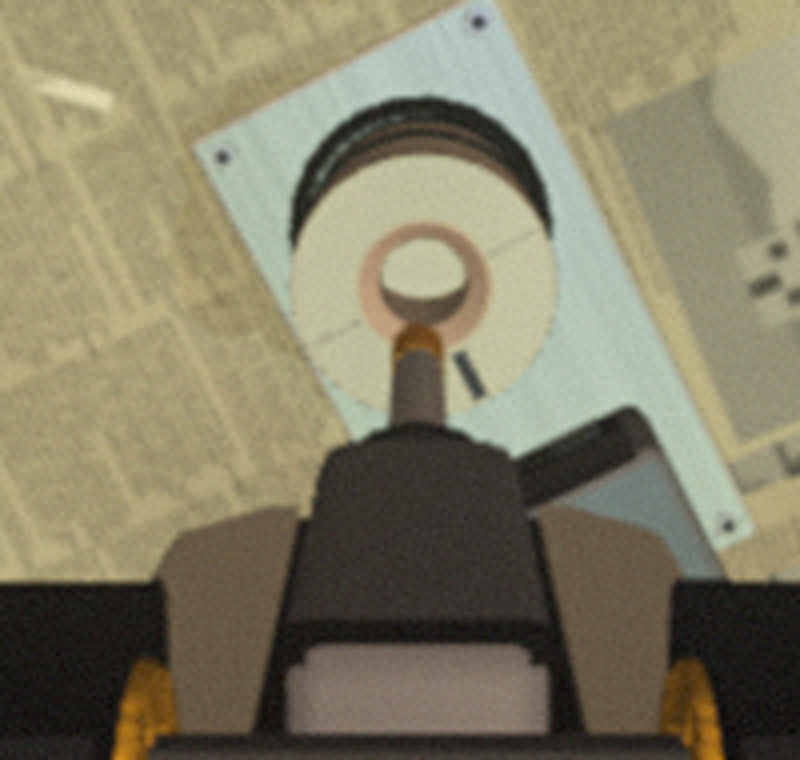

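Run:
```python
from h import *
s=get_state(); 
W=lambda x,y:(220+(x+.5)/4-.5,150+(y+.5)/4-.5)
S=lambda x,y:(320+(x+.5)/4-.5,180+(y+.5)/4-.5)
t=at_z("wrist",W(417.5,349),s["tcp_pos"][2]-.111,s); m=at_z("wrist",W(424.5,285),.106,s)
print("wrist tip",t,"mouth",m,"diff",m-t, "tool axes",np.array(s["orientation"]).T@(m-t))
ts=tri([ray("scene",S(197,210)),ray("wrist",W(417.5,349),s)]); ms=tri([ray("scene",S(195,372)),ray("wrist",W(424.5,285),s)]); print("tri tip",ts,"mouth",ms,"diff tool",np.array(s["orientation"]).T@(ms[0]-ts[0]))
# scene lateral
lat=np.array([.9174,-.3979,0])
a=at_z("scene",S(197,210),s["tcp_pos"][2]-.111); b=at_z("scene",S(195,372),.106); print("scene-lateral mouth-tip",(b-a)@lat,"wrist:",(m-t)@lat)
```

```text
wrist tip [ 0.5614 -0.078   0.1718] mouth [ 0.5625 -0.0793  0.106 ] diff [ 0.0011 -0.0013 -0.0658] tool axes [-0.0007  0.0015  0.0658]
tri tip (array([ 0.561 , -0.0776,  0.1722]), [np.float64(0.0005238147406897651), np.float64(0.0005238147406897629)]) mouth (array([ 0.5618, -0.0792,  0.1047]), [np.float64(0.000649902981358301), np.float64(0.0006499029813582352)]) diff tool [-0.0011  0.0014  0.0675]
scene-lateral mouth-tip 0.000962742431282256 wrist: 0.0014980149687887948
```

View pics/top7.png

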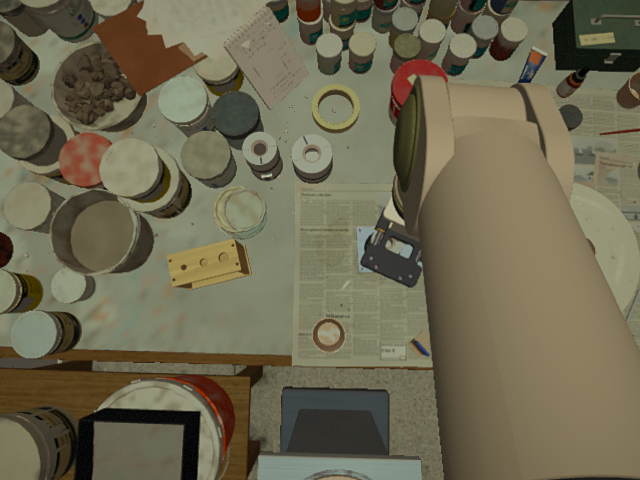

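The wrist and scene views agree that the mouth is about (-1, +1.3) mm from the tip in tool axes. The top view is blocked by the arm. I'll correct this, come closer and look again.

```bash
python3 -m inch '[[[-0.001,0.0013,0.012,0,0,0,0],[-0.001,0.0013,0.024,0,0,0,0],[-0.001,0.0013,0.036,0,0,0,0],[-0.001,0.0013,0.045,0,0,0,0],[-0.001,0.0013,0.048,0,0,0,0],[-0.001,0.0013,0.048,0,0,0,0],[-0.001,0.0013,0.048,0,0,0,0]]]'
python3 - <<'E'
from h import *
delta([.5615,-.0797,.169],66.4)
s=get_state()
for n in("scene","wrist"):
    p,d=get_image(n); cv2.imwrite(f"pics/{n}8.png",p[:,:,::-1])
crop("pics/scene8.png","pics/s8c.png",320,220,100,80,7)
crop("pics/wrist8.png","pics/w8c.png",260,150,130,130,6)
print(proj("wrist",[[.561,-.0797,.106],[*s["tcp_pos"][:2],s["tcp_pos"][2]-.111]],s))
E
```

```text
clock: 15.4
tcp_pos: [0.5619, -0.0803, 0.2352]
orientation: [[0.399, 0.917, -0.0], [0.917, -0.399, -0.0], [-0.0, -0.0, -1.0]]
wrist_force: [0.0, 0.1, -1.3]
opening: 0.259
delta [ 0.0004 -0.0006  0.0662] [-0.0002  0.0003  0.0014] clock 15.4 tcp [ 0.5619 -0.0803  0.2352] yaw 66.48 j [ 0.    0.39  0.05  1.95 -0.03  0.8  -0.34] F [ 0.02  0.13 -1.34] op 0.259
[[322.4105 232.5278]
 [323.8228 238.2218]]
```

View pics/s8c.png

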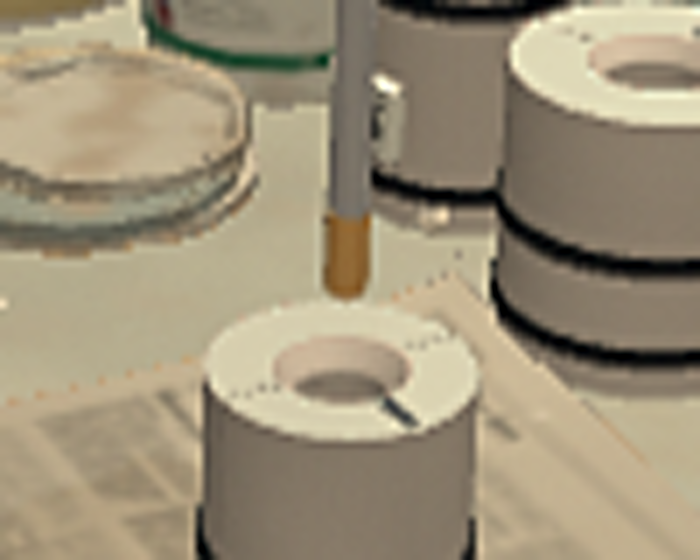

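View pics/w8c.png

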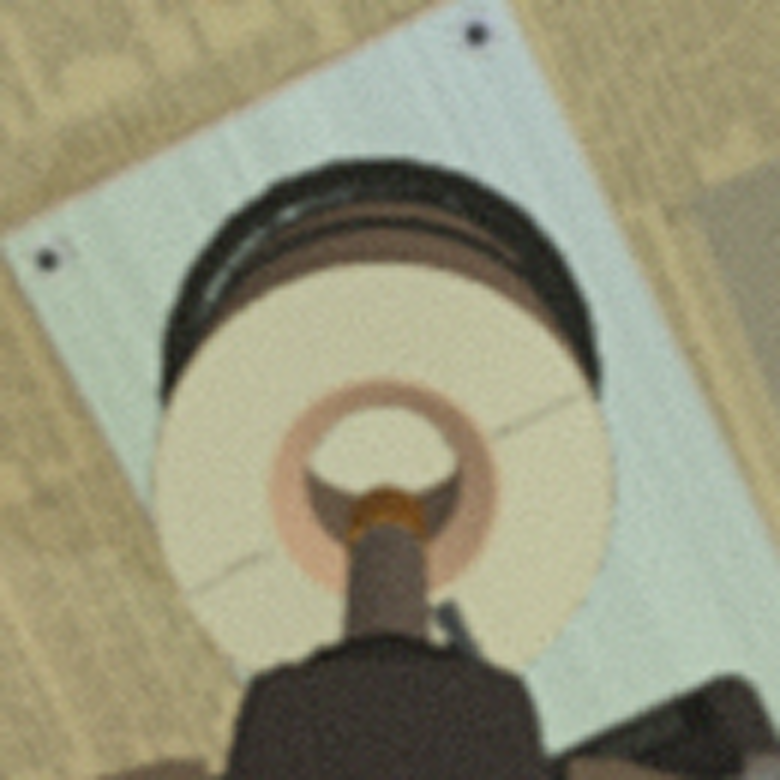

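Run:
```python
from h import *
s=get_state(); R=np.array(s["orientation"])
W=lambda x,y:(260+(x+.5)/6-.5,150+(y+.5)/6-.5)
S=lambda x,y:(320+(x+.5)/7-.5,220+(y+.5)/7-.5)
tz=s["tcp_pos"][2]-.111
t=at_z("wrist",W(387,525),tz,s); m=at_z("wrist",W(384,489),.106,s)
print("wrist tip",t,"mouth",m,"diff tool",R.T@(m-t))
ts=tri([ray("scene",S(346.5,290)),ray("wrist",W(387,525),s)]); ms=tri([ray("scene",S(342,369)),ray("wrist",W(384,489),s)]); print("tri tip",ts,"mouth",ms,"diff tool",R.T@(ms[0]-ts[0]))
lat=np.array([.9174,-.3979,0])
a=at_z("scene",S(346.5,290),tz); b=at_z("scene",S(342,369),.106); print("scene lat mouth-tip",(b-a)@lat,"wrist:",(m-t)@lat, "scene fore",(b-a)@np.array([.398,.917,0]))
# tube tilt in scene: project vertical line through tip
print(proj("scene",[[*ts[0][:2],tz],[*ts[0][:2],tz+.04]]), "tilt ref; tube top seen", S(355,0), S(346.5,290))
```

```text
wrist tip [ 0.5625 -0.0796  0.1242] mouth [ 0.5623 -0.079   0.106 ] diff tool [ 0.0005 -0.0004  0.0182]
tri tip (array([ 0.5621, -0.0793,  0.1248]), [np.float64(0.0004856478702587708), np.float64(0.00048564787025886353)]) mouth (array([ 0.5618, -0.079 ,  0.1052]), [np.float64(0.0004623307886902647), np.float64(0.00046233078869013463)]) diff tool [ 0.0002 -0.0004  0.0196]
scene lat mouth-tip -0.0005805558513208017 wrist: -0.0003893649782411053 scene fore -0.002290283222838058
[[369.3848 261.3359]
 [370.2446 237.3621]] tilt ref; tube top seen (370.2857142857143, 219.57142857142858) (369.07142857142856, 261.0)
```

The tip is centred over the mouth to about 0.5 mm in both views, and the tube is vertical to about 0.01 rad. I'll apply a small correction and lower the probe slowly.

```bash
python3 -m inch '[[[0.0002,-0.0004,0.002,0,0,0,0],[0.0002,-0.0004,0.006,0,0,0,0],[0.0002,-0.0004,0.011,0,0,0,0],[0.0002,-0.0004,0.016,0,0,0,0],[0.0002,-0.0004,0.021,0,0,0,0],[0.0002,-0.0004,0.026,0,0,0,0],[0.0002,-0.0004,0.03,0,0,0,0],[0.0002,-0.0004,0.03,0,0,0,0],[0.0002,-0.0004,0.03,0,0,0,0]]]'
python3 - <<'E'
from h import *
delta([.5618,-.0801,.169],66.48)
s=get_state()
for n in("scene","wrist"):
    p,d=get_image(n); cv2.imwrite(f"pics/{n}9.png",p[:,:,::-1])
crop("pics/scene9.png","pics/s9c.png",320,220,100,80,7)
crop("pics/wrist9.png","pics/w9c.png",260,150,130,130,6)
E
```

```text
clock: 16.62
tcp_pos: [0.5617, -0.08, 0.2053]
orientation: [[0.399, 0.917, -0.0], [0.917, -0.399, -0.0], [-0.0, 0.0, -1.0]]
wrist_force: [0.3, 0.3, 0.2]
opening: 0.257
delta [-0.      0.0001  0.0363] [0.     0.0002 0.    ] clock 16.625 tcp [ 0.5617 -0.08    0.2053] yaw 66.48 j [ 0.01  0.43  0.05  1.98 -0.03  0.73 -0.34] F [0.3 0.3 0.2] op 0.257
```

View pics/s9c.png

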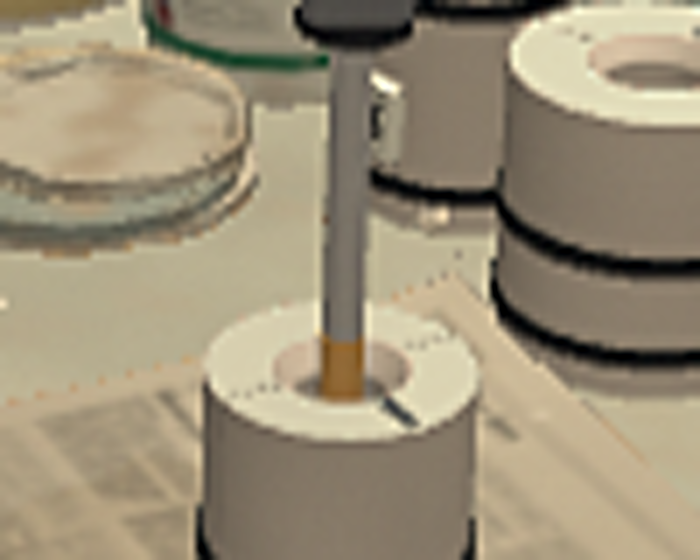

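View pics/w9c.png

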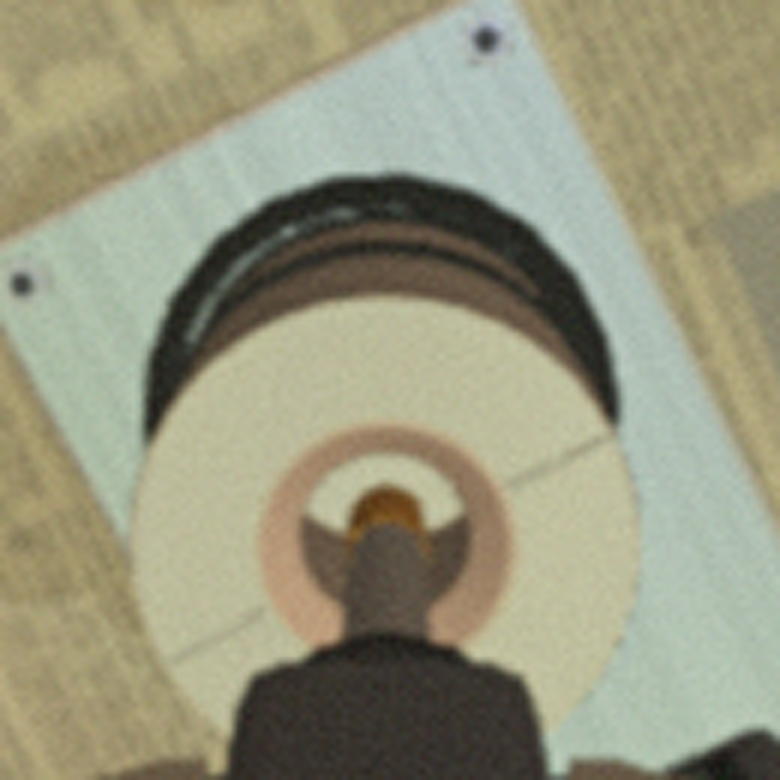

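In the scene crop the tube is at x≈343 and the hole centre at x≈342. In the wrist crop they are at 387 and 385.5. It is centred, so I'll lower it the rest of the way.

```bash
python3 -m inch '[[[0,0,0.003,0,0,0,0],[0,0,0.008,0,0,0,0],[0,0,0.013,0,0,0,0],[0,0,0.018,0,0,0,0],[0,0,0.023,0,0,0,0],[0,0,0.028,0,0,0,0],[0,0,0.033,0,0,0,0],[0,0,0.036,0,0,0,0],[0,0,0.036,0,0,0,0],[0,0,0.036,0,0,0,0],[0,0,0.036,0,0,0,0],[0,0,0.036,0,0,0,0]]]'
python3 - <<'E'
from h import *
delta([.5618,-.0801,.169],66.48)
s=get_state()
for n in("scene","wrist"):
    p,d=get_image(n); cv2.imwrite(f"pics/{n}10.png",p[:,:,::-1])
crop("pics/scene10.png","pics/s10c.png",315,200,110,150,4)
crop("pics/wrist10.png","pics/w10c.png",240,150,160,150,5)
E
```

```text
clock: 18.23
tcp_pos: [0.5618, -0.08, 0.1695]
orientation: [[0.399, 0.917, 0.0], [0.917, -0.399, -0.0], [-0.0, 0.0, -1.0]]
wrist_force: [0.3, 0.4, -1.1]
opening: 0.253
delta [-0.0001  0.0001  0.0005] [0.0004 0.     0.0001] clock 18.225 tcp [ 0.5618 -0.08    0.1695] yaw 66.48 j [ 0.01  0.47  0.04  2.01 -0.03  0.65 -0.33] F [ 0.32  0.37 -1.1 ] op 0.253
```

View pics/s10c.png

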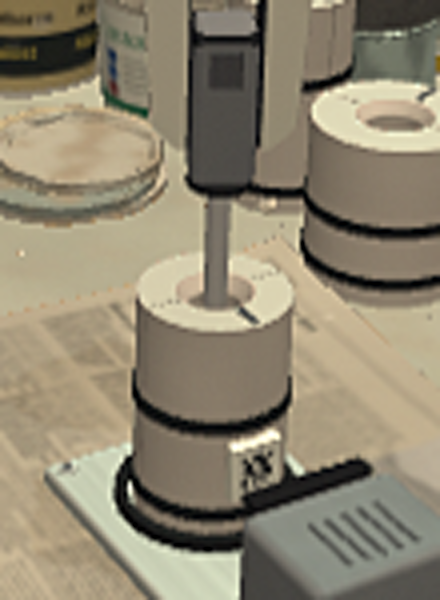

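View pics/w10c.png

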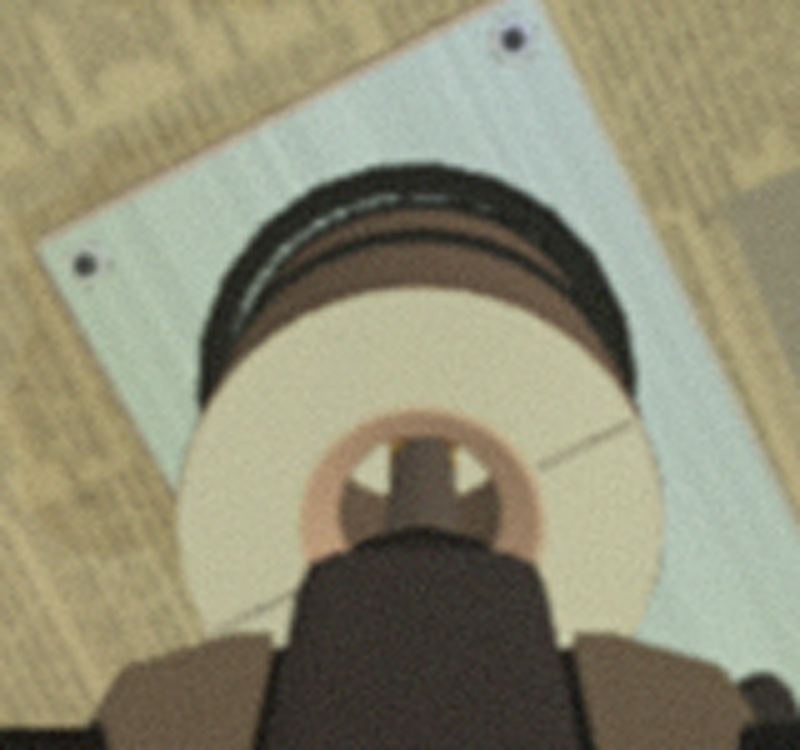

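The wrist crop shows the hole centre at x≈422 and the tube at x≈423. The scene crop shows the tube at 216 and the hole at 215. The tag faces the window, the tool is still, and the wrist force is only noise. Handing in.

```bash
python3 -c "
from station import *
s=get_state();print(s['clock'],s['tcp_pos'],s['wrist_force'],s['opening'],max(abs(s['qd'])))
print(job_done())"
```

```text
18.325 [ 0.56178175 -0.07999833  0.16946522] [ 0.36025501  0.57896816 -1.94045157] 0.2564319725841493 0.0018741090853748022
the job is handed in; nothing more can be done
None
```

I turned the mould about 150° in its nest so the tag faces the reader's window, and let go. I then took the probe from its stand and lowered it upright through the pour hole. I handed the job in at 18.3 s, with the arm still gripping the probe. `job_done()` reports no verdict.

Last checks:
- **Tag:** it was about 1° off the line to the window when measured after release. In the final scene view it still faces the window.
- **Probe position:** it was centred in the hole to about 0.5 mm sideways in both the wrist and scene views. Along the scene camera's line of sight only the wrist view measures it well, to about 1 mm.
- **Probe tilt and depth:** the tilt was about 0.01 rad. The tip should hang about 48–49 mm above the mould's underside. I worked that out from where I gripped it, because the tip is out of sight inside the mould.
- **Contact and motion:** the wrist force stayed within about 2 N of zero (noise), the arm was still, and the gripper opening of about 24 mm matches the handle.
- **Other objects:** in the later scene and top views I saw no sign that the waiting moulds, cup or tile had moved. I did not measure them again.

- **Disagreements:** single wrist views of the mould's centre differed by about 2 mm between tool headings, because of the camera mounting calibration. For the insertion I used tip-to-hole offsets taken within the same picture.
- **Top camera:** the arm blocked its view of the mould during the insertion, so it gave no check there.

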